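# Fit four distance collars to their shaft stubs

## Robot

A 6-joint arm with a two-finger parallel gripper is mounted at the origin on the work surface. World frame = base frame: x ahead of the robot, y to its left, z up, the work surface at z = 0. Lengths are in m, angles in rad, forces in N, time in s.
With the tool pointing down it reaches from about 0.4 to 0.825 m from the base axis. Payload 7 kg.
Tool frame: the origin (TCP) lies on the front face of the gripper's body, between the roots of the fingers; the fingertips stand 66 mm ahead of it and the grasp point (between the pads) lies 47 mm ahead of it; z points along the fingers, y is the line along which they close (so a half turn about z gives the same grasp; the last joint's range is limited). The gripper opens to 88 mm and grips with 3 to 60 N. Pads are 19 mm wide; open, the fingers measure 130 mm over their backs; the gripper's body (78 mm by 193 mm) begins 47 mm behind the grasp point.
Start: joints at [1.531, 0.359, 0.012, 0, -1.224, -0.288], TCP at [0.217, 0.639, 0.292] pointing down, gripper open.
Joint ranges: [-3.07, 3.07], [-1.43, 2.12], [-1.02, 1.25], [-3.03, 1.67], [-3.05, -0], [-3.03, 3.03]. Speed limits (rad/s): [2.39, 2.39, 3.01, 3.14, 3.14, 3.14].

## Interface

Orientations are given as [roll, pitch, yaw] about the fixed x, y, z axes, in that order (R = Rz(yaw) Ry(pitch) Rx(roll)).
In Python, from station import arm gives the robot as it stands. The module is installed in compiled form; this text tells all that it offers.
- The arm moves only by the tool move_arm, never from a script. Its argument "increments" is a list of rows, each an object of numbers: "jaw": the gripper command: -1 is shut, 1 is fully open, values between are in proportion; "dx", "dy", "dz": the shift along the tool's x, y, z in m; "twist": the turn about the tool's z in rad. A call has 1 to 12 rows; each row shifts and turns the commanded pose from where the row before left it, along the tool's axes as they then stand; what a row does not reach is not made up. A row lasts 1/12 s, in which the tool goes at most 41.7 mm and 7.16 degrees, less where a joint would pass 70% of its speed; a pose out of reach is approached as far as the arm can. A call is refused whole if a number of a shift passes 0.0417 or a number of a turn 0.125, either way. A call with a gripper value outside its range is refused whole. The fingers move at their own pace and stop on an object; "force" is the grip in N (left out, the last holds). Time passes only in rows, so rows that do not move let the fingers close. It gives the time, the measured TCP pose, the force, the opening and the grip force at its end, in the units of the state.
- arm.get_state(): the state, without advancing time (a new reading comes with each control period).
- arm.grab_frame(name): name is "side" or "top"; returns the picture (400x640x3 uint8, blue, green, red); there is no depth.
- arm.camera_info(name): a dict with "K" (3x3 intrinsics, pixels), "extrinsics" (4x4, takes a point from camera to world coordinates). Camera axes: x right, y down, z forward; pixel columns grow to the right and rows downward; lengths in m; the calibration is good to about 2 mm. A picture is of the moment at which its call begins. camera_info takes no time and is no camera call.
- arm.job_done(): hands the job in; it is judged then, once.
Trained networks look in the newest picture that a camera, given by its name, has taken for a name from the list of things; names that differ only in an ending like _2 or _b are one class to them, and where a whole thing is asked for, a point or a joint stands for the part that bears it (a point fixed in the world has none). Each returns a list of dicts, best first, with "score" (0 to 1); they miss things now and then, are a little off and sometimes report something else, mostly with a low value. They report only what shows in the picture. A call takes as long as a camera call. They do not tell look-alikes from the thing itself.
- arm.find_in(camera, name): "position" ([x, y, z] in m, in world coordinates, good to about 4 mm: the middle of the surface that is visible of it).
- arm.silhouettes(camera, name): "pixels" (400x640 bool, what is visible of it).
- arm.pinpoint(camera, name): "position" ([x, y, z] in m, in world coordinates, good to about 4 mm: a listed point, or the origin of a listed thing).
The state is a dict: "t": time; "q": joint angles; "qd": joint speeds; "joint_efforts": joint torques, N m; "eef_pos": TCP position; "ee_rot": TCP orientation; "force": force on the tool from outside, world axes, zero at the start; "moment": the same for the moment, N m; "width": finger opening in m; "gripper_force": force on a finger pad.
Only numpy, scipy, OpenCV 4.12 (cv2) and the standard library are available. Lean on these libraries where they do the work, as an engineer would, in place of code of your own. Each camera call takes 0.05 s, during which the arm holds its last target. There are 200 camera calls.

## Task

Slip each of the four olive distance collars over the shaft stub made for it, round collars on round stubs and square on square, the small one of each on the thin stub and the large one on the thick stub, each lying flat on its stand's base. Leave the bronze worm gear and the standing steel locating pin where they are.

Things in the scene. Friction and masses are not known exactly. Their poses are not given: they have to be found in the camera images.
- round_collar_small: Small round distance collar (ring), 42 mm outside diameter, 30 mm bore, olive enamel, same colour as the other collars; 20 mm tall, about 90 g. Origin at the centre of its underside, z up through the bore. Lies flat on the bench, bore upright.
- round_collar_large: Large round distance collar (ring), 66 mm outside diameter, 50 mm bore, olive enamel, same colour as the other collars; 20 mm tall, about 190 g. Origin at the centre of its underside, z up through the bore. Lies flat on the bench, bore upright.
- square_collar_small: Small square distance collar (square frame), 42 mm square outside with a 30 mm square hole, olive enamel, same colour as the other collars; 20 mm tall, about 110 g. Origin at the centre of its underside, z up through the bore. Lies flat on the bench, bore upright. x and y run square to its sides.
- square_collar_large: Large square distance collar (square frame), 64 mm square outside with a 48 mm square hole, olive enamel, same colour as the other collars; 20 mm tall, about 210 g. Origin at the centre of its underside, z up through the bore. Lies flat on the bench, bore upright. x and y run square to its sides.
- round_stand_small: Stand with the thin round shaft stub: dark cast-iron disc base 60 mm diameter, 10 mm thick, bearing a bright steel round stub of 14 mm diameter upright in its middle, top 36 mm above the bench, edge bevelled. Fixed to the bench. Origin at the centre of its underside, z up.
- round_stand_large: Stand with the thick round shaft stub: dark cast-iron disc base 82 mm diameter, 10 mm thick, bearing a bright steel round stub of 34 mm diameter upright in its middle, top 36 mm above the bench, edge bevelled. Fixed to the bench. Origin at the centre of its underside, z up.
- square_stand_small: Stand with the thin square shaft stub: dark cast-iron square base 56 mm wide, 10 mm thick, bearing a bright steel stub 15 mm square upright in its middle, top 36 mm above the bench. Fixed to the bench. Origin at the centre of its underside, z up. x, y square to the sides of base and stub.
- square_stand_large: Stand with the thick square shaft stub: dark cast-iron square base 76 mm wide, 10 mm thick, bearing a bright steel stub 32 mm square upright in its middle, top 36 mm above the bench; its collar goes over easily only with sides parallel. Fixed to the bench. Origin at the centre of its underside, z up. x, y square to the sides of base and stub.
- worm_gear: Bystander: bronze toothed worm gear lying flat, 64 mm diameter, 32 mm tall, 600 g, loose. Origin at the centre of its underside.
- locating_pin: Bystander: hardened steel locating pin standing loose on its 32 mm diameter, 8 mm high foot; 18 mm shank, 44 mm tall with tapered tip, no wide dark base. Origin at the centre of its underside.
Mind the look-alikes: they are no part of the job. What is shaped like the round_stand_small but purple or yellow is not meant. What is shaped like the round_collar_large but purple or red is not meant.

How it is judged:
At the end, for the whole second after the job is handed in: Every collar is round its own stub (centres within 12 mm), lying flat on its stand's base (underside within 3.5 mm of the base's top, tilt under 0.1 rad), and at rest (under 0.02 m/s) (horizontal distance between round_collar_small and round_stand_small below 0.012 m and z of round_collar_small in the frame of round_stand_small between 0.0065 and 0.0135 m and angle between each of round_collar_small, round_collar_large, square_collar_small, square_collar_large's own z axis and vertical below 0.1 rad and linear speed of each of round_collar_small, round_collar_large, square_collar_small, square_collar_large below 0.02 m/s and horizontal distance between round_collar_large and round_stand_large below 0.012 m and z of round_collar_large in the frame of round_stand_large between 0.0065 and 0.0135 m and horizontal distance between square_collar_small and square_stand_small below 0.012 m and z of square_collar_small in the frame of square_stand_small between 0.0065 and 0.0135 m and horizontal distance between square_collar_large and square_stand_large below 0.012 m and z of square_collar_large in the frame of square_stand_large between 0.0065 and 0.0135 m); the robot touches nothing.
It fails at once if the worm gear is shifted more than 30 mm (distance of worm_gear from where it was at the start of the episode above 0.03 m).
It fails at once if the locating pin is shifted more than 30 mm or knocked over (distance of locating_pin from where it was at the start of the episode above 0.03 m or angle between locating_pin's own z axis and vertical above 0.6 rad).
It also fails if it takes over 109 s, if anything falls off the work surface, if the arm or the gripper's body presses on something with over 40 N, if the wrist force passes 120 N, or if a joint passes its speed limit or range.

## Working session

There is one attempt and no reset: what is moved stays moved. The work goes in short steps, Python scripts to look and compute and a tool call to move; the robot and the scene stay as the last step left them, time stands still between calls to the robot, and variables do not carry over. Pictures are saved under pics/ and viewed, at most 14 in all, crops included, and the job is handed in when it is done.

Besides the shell and the picture viewer there is one more tool, called after "Call:" by a JSON object that holds its "fn" and its "kwargs". move_arm: Moves the arm, as the interface text tells. Its arguments: {"type":"object","properties":{"increments":{"type":"array"},"force":{"type":"number"}},"required":["increments"]}

```bash
mkdir -p pics
cat > h.py <<'E'
import numpy as np, cv2
from station import arm
def proj(cam,p):
    i=arm.camera_info(cam);K=np.array(i["K"]);T=np.linalg.inv(np.array(i["extrinsics"]))
    c=T[:3,:3]@np.array(p)+T[:3,3];u=K@c;return u[:2]/u[2]
def unproj(cam,uv,z):
    i=arm.camera_info(cam);K=np.array(i["K"]);E=np.array(i["extrinsics"])
    d=E[:3,:3]@np.linalg.solve(K,[uv[0],uv[1],1.]);o=E[:3,3];return o+d*(z-o[2])/d[2]
E
python3 - <<'E'
from h import *
for c in("top","side"):
    f=arm.grab_frame(c);cv2.imwrite(f"pics/{c}0.png",f);i=arm.camera_info(c);print(c,np.round(i["extrinsics"],3).tolist(),np.round(i["K"],1).tolist())
for n in "round_collar_small round_collar_large square_collar_small square_collar_large round_stand_small round_stand_large square_stand_small square_stand_large worm_gear locating_pin".split():
    for r in arm.pinpoint("top",n)[:4]: print(n,round(r["score"],2),np.round(r["position"],3),np.round(proj("top",r["position"])))
s=arm.get_state();print({k:np.round(v,3).tolist() for k,v in s.items()})
E
```

```text
top [[0.032, -0.997, 0.077, 0.491], [-0.999, -0.034, -0.027, -0.037], [0.029, -0.076, -0.997, 1.196], [0.0, 0.0, 0.0, 1.0]] [[475.4, 0.0, 307.2], [0.0, 475.4, 194.1], [0.0, 0.0, 1.0]]
side [[0.84, -0.254, 0.479, 0.045], [-0.542, -0.431, 0.722, -0.863], [0.023, -0.866, -0.5, 0.609], [0.0, 0.0, 0.0, 1.0]] [[480.4, 0.0, 323.0], [0.0, 480.4, 202.8], [0.0, 0.0, 1.0]]
round_collar_small 0.61 [ 0.449 -0.008 -0.   ] [281. 247.]
round_collar_large 0.78 [ 0.64  -0.453  0.   ] [458. 177.]
round_collar_large 0.71 [ 0.543 -0.442 -0.   ] [454. 215.]
round_collar_large 0.63 [ 0.597 -0.324  0.   ] [408. 192.]
square_collar_small 0.73 [ 0.46  -0.348  0.002] [416. 247.]
square_collar_large 0.92 [0.461 0.175 0.003] [207. 240.]
round_stand_small 0.8 [ 0.742 -0.163 -0.001] [346. 134.]
round_stand_small 0.56 [ 0.564 -0.119  0.001] [327. 202.]
round_stand_large 0.67 [ 0.624  0.17  -0.   ] [213. 175.]
square_stand_small 0.69 [ 0.651  0.011 -0.   ] [277. 166.]
square_stand_large 0.74 [0.598 0.35  0.004] [140. 182.]
square_stand_large 0.74 [ 0.626  0.17  -0.002] [213. 174.]
worm_gear 0.87 [ 0.441 -0.152 -0.003] [338. 252.]
{'t': 0.6, 'q': [1.531, 0.359, 0.012, 0.0, -1.224, -0.288], 'qd': [-0.0, -0.001, 0.001, -0.001, -0.001, -0.0], 'joint_efforts': [0.0, -58.199, 29.318, 7.0, 0.012, -0.0], 'eef_pos': [0.217, 0.639, 0.292], 'ee_rot': [-3.142, 0.0, -0.328], 'force': [0.091, -0.483, 0.191], 'moment': [-0.046, -0.036, -0.093], 'gripper_force': 0.0, 'width': 0.088}
```

View pics/top0.png

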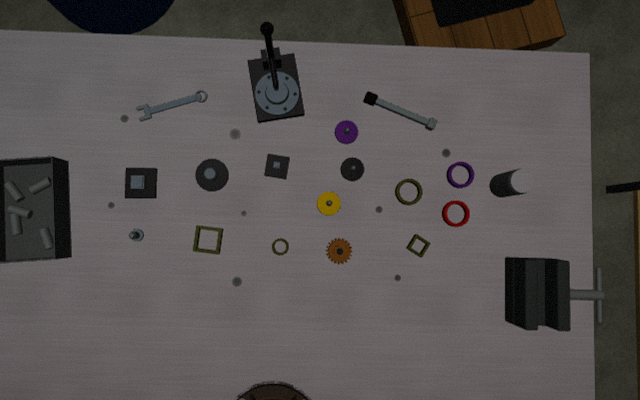

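View pics/side0.png

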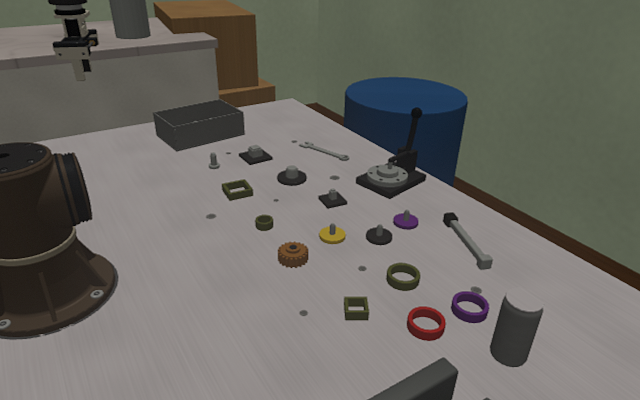

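The top view shows the collars at: small round (281,247), large round olive (408,192), small square (418,245) and large square (208,240). The stands are at: large square (140,182), large round (212,175) and small square (277,166). The small round stand could be dark (352,169), purple (346,131) or yellow (329,203); the dark cast-iron one fits. The large round collar could be olive (408,192), purple (460,175) or red (455,213); the olive one fits. The gear is at (339,251) and the pin at (136,235).

I'll measure by segmentation and check those picks in a crop.

```bash
cat > m.py <<'E'
from h import *
C={"rcs":(281,247,.01),"rcl":(408,192,.01),"scs":(418,245,.01),"scl":(208,240,.01),"rss":(352,169,.007),"rsl":(212,175,.007),"sss":(277,166,.007),"ssl":(140,182,.007)}
def measure(f,names=C,R=27):
    bg=cv2.medianBlur(f,5); out={}
    for n in names:
        u,v,z=C[n]; w=f[v-R:v+R,u-R:u+R].astype(float)
        med=np.median(np.vstack([w[0],w[-1],w[:,0],w[:,-1]]),axis=0)
        m=(np.abs(w-med).sum(2)>45).astype(np.uint8)
        k,l,st,_=cv2.connectedComponentsWithStats(m)
        m=(l==1+np.argmax(st[1:,4])); pts=np.argwhere(m)[:,::-1]+[u-R,v-R]
        h=cv2.convexHull(pts.astype(np.float32)); 
        W=np.array([unproj("top",p,z)[:2] for p in h[:,0]],np.float32)
        r=cv2.minAreaRect(W*1000); M=cv2.moments(W*1000); c=np.array([M["m10"],M["m01"]])/M["m00"]
        out[n]=c; print(n,"cent",np.round(c),"rect",np.round(r[0]),np.round(r[1]),"ang",round(r[2],1),"area px",len(pts))
    return out
E
python3 - <<'E'
from m import *
f=arm.grab_frame("top");measure(f)
c=cv2.resize(f[110:270,110:490],None,fx=2.1,fy=2.1,interpolation=cv2.INTER_CUBIC);cv2.imwrite("pics/crop.png",cv2.convertScaleAbs(c,alpha=1.8))
for n in ("worm_gear","locating_pin"):
  for r in arm.pinpoint("top",n)[:1]:print(n,np.round(r["position"],3))
E
```

```text
rcs cent [450.  -5.] rect [450.  -6.] [42. 40.] ang 2.0 area px 156
rcl cent [ 598. -323.] rect [ 598. -324.] [68. 69.] ang 1.0 area px 360
scs cent [ 464. -349.] rect [ 464. -349.] [49. 46.] ang 59.3 area px 260
scl cent [462. 173.] rect [462. 173.] [69. 67.] ang 84.7 area px 433
rss cent [ 651. -180.] rect [ 651. -180.] [60. 62.] ang 65.2 area px 480
rsl cent [624. 172.] rect [624. 172.] [83. 82.] ang 2.5 area px 902
sss cent [651.  11.] rect [651.  11.] [59. 60.] ang 82.5 area px 549
ssl cent [598. 347.] rect [598. 347.] [78. 81.] ang 1.9 area px 1026
worm_gear [ 0.443 -0.15  -0.001]
locating_pin [ 0.468  0.349 -0.003]
```

View pics/crop.png

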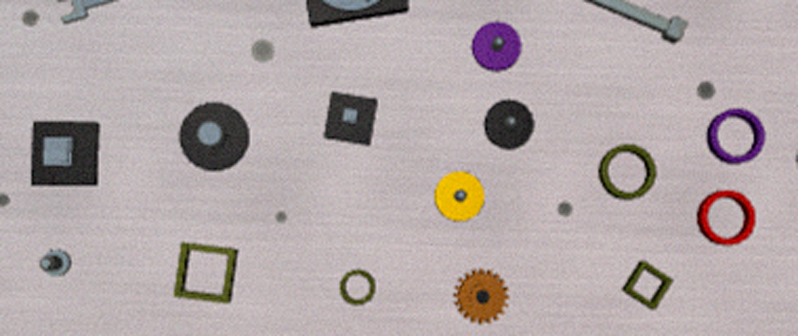

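The crop confirms the olive ring at crop (628,172) and the dark thin round stand at crop (509,124); the purple, yellow and red look-alikes are clearly different. I'll start with the large square collar.

Call:
{"fn": "move_arm", "kwargs": {"increments": [{"twist":-0.119,"jaw":1},{"twist":-0.119},{"dx":0.0204,"dy":0.0316},{"dx":0.0204,"dy":0.0316},{"dx":0.0204,"dy":0.0316},{"dx":0.0204,"dy":0.0316},{"dx":0.0204,"dy":0.0316},{"dx":0.0204,"dy":0.0316},{"dx":0.0204,"dy":0.0316},{"dx":0.0204,"dy":0.0316},{"dx":0.0204,"dy":0.0316},{"dx":0.0204,"dy":0.0316}], "force": 20}}

```text
$.increments[0]: bad value
```

Call:
{"fn": "move_arm", "kwargs": {"increments": [{"dx":0.0204,"dy":0.0316},{"dx":0.0204,"dy":0.0316},{"dx":0.0204,"dy":0.0316},{"dx":0.0204,"dy":0.0316},{"dz":0.03},{"dz":0.03},{"dz":0.03},{"dz":0.03},{},{}]}}

```text
$.increments[0]: bad value
```

Call:
{"fn": "move_arm", "kwargs": {"increments": [{"dx":0,"dy":0,"dz":0,"twist":-0.119,"jaw":1},{"dx":0,"dy":0,"dz":0,"twist":-0.119,"jaw":1},{"dx":0.0204,"dy":0.0316,"dz":0,"twist":0,"jaw":1},{"dx":0.0204,"dy":0.0316,"dz":0,"twist":0,"jaw":1},{"dx":0.0204,"dy":0.0316,"dz":0,"twist":0,"jaw":1},{"dx":0.0204,"dy":0.0316,"dz":0,"twist":0,"jaw":1},{"dx":0.0204,"dy":0.0316,"dz":0,"twist":0,"jaw":1},{"dx":0.0204,"dy":0.0316,"dz":0,"twist":0,"jaw":1},{"dx":0.0204,"dy":0.0316,"dz":0,"twist":0,"jaw":1},{"dx":0.0204,"dy":0.0316,"dz":0,"twist":0,"jaw":1},{"dx":0.0204,"dy":0.0316,"dz":0,"twist":0,"jaw":1},{"dx":0.0204,"dy":0.0316,"dz":0,"twist":0,"jaw":1}], "force": 20}}

```text
t: 1.75
eef_pos: [0.3926, 0.3043, 0.2926]
ee_rot: [-3.141, -0.0, -0.089]
force: [1.0, 0.3, 0.1]
width: 0.0875
gripper_force: 0.0
```

Call:
{"fn": "move_arm", "kwargs": {"increments": [{"dx":0.0204,"dy":0.0316,"dz":0,"twist":0,"jaw":1},{"dx":0.0204,"dy":0.0316,"dz":0,"twist":0,"jaw":1},{"dx":0.0204,"dy":0.0316,"dz":0,"twist":0,"jaw":1},{"dx":0.0204,"dy":0.0316,"dz":0,"twist":0,"jaw":1},{"dx":0,"dy":0,"dz":0.035,"twist":0,"jaw":1},{"dx":0,"dy":0,"dz":0.035,"twist":0,"jaw":1},{"dx":0,"dy":0,"dz":0.035,"twist":0,"jaw":1},{"dx":0,"dy":0,"dz":0.035,"twist":0,"jaw":1},{"dx":0,"dy":0,"dz":0,"twist":0,"jaw":1},{"dx":0,"dy":0,"dz":0,"twist":0,"jaw":1}]}}

```text
t: 2.58
eef_pos: [0.4617, 0.1722, 0.1516]
ee_rot: [3.138, 0.002, -0.09]
force: [-0.0, 0.8, 1.1]
width: 0.0878
gripper_force: 0.0
```

```bash
cat > g.py <<'E'
import sys;from h import *
s=arm.get_state();p=s["eef_pos"];y=s["ee_rot"][2]
a=[float(v) for v in sys.argv[1:]]
d=(a[0]-p[0],a[1]-p[1]);w=a[3] if len(a)>3 else y
for q in (y,w): print("yaw %.3f dx %.4f dy %.4f"%(q,np.cos(q)*d[0]+np.sin(q)*d[1],np.sin(q)*d[0]-np.cos(q)*d[1]))
print("dz %.4f twist %.4f"%(p[2]-a[2],y-w),np.round(p,4),"w",round(s["width"],4),"t",round(s["t"],2),"q6",round(s["q"][5],2))
E
python3 g.py .462 .173 .071 -.09
python3 -c "
from h import *
cv2.imwrite('pics/a.png',cv2.resize(arm.grab_frame('top')[150:300,110:310],None,fx=3,fy=3))"
```

```text
yaw -0.090 dx 0.0003 dy -0.0008
yaw -0.090 dx 0.0003 dy -0.0008
dz 0.0806 twist 0.0004 [0.4617 0.1722 0.1516] w 0.0878 t 2.58 q6 0.72
```

View pics/a.png

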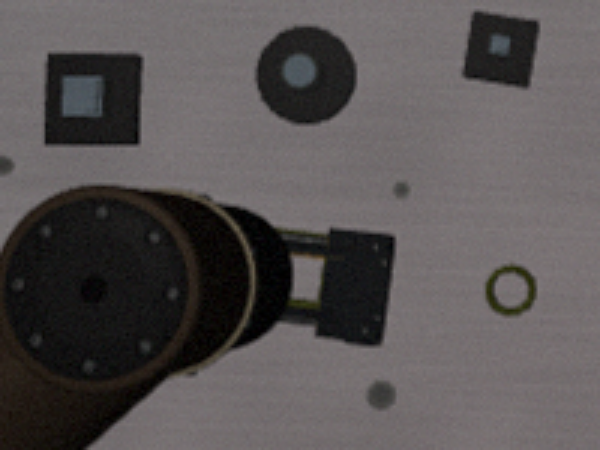

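The gripper is above the large square collar, with one rail of the collar visible between the fingers. Descending to grip it.

Call:
{"fn": "move_arm", "kwargs": {"increments": [{"dx":0,"dy":0,"dz":0.03,"twist":0,"jaw":1},{"dx":0,"dy":0,"dz":0.03,"twist":0,"jaw":1},{"dx":0,"dy":0,"dz":0.02,"twist":0,"jaw":1},{"dx":0,"dy":0,"dz":0,"twist":0,"jaw":1},{"dx":0,"dy":0,"dz":0,"twist":0,"jaw":-1},{"dx":0,"dy":0,"dz":0,"twist":0,"jaw":-1},{"dx":0,"dy":0,"dz":0,"twist":0,"jaw":-1},{"dx":0,"dy":0,"dz":0,"twist":0,"jaw":-1},{"dx":0,"dy":0,"dz":0,"twist":0,"jaw":-1},{"dx":0,"dy":0,"dz":0,"twist":0,"jaw":-1}], "force": 20}}

```text
t: 3.47
eef_pos: [0.4629, 0.1736, 0.0738]
ee_rot: [-3.139, -0.002, -0.089]
force: [-2.5, 0.3, 9.6]
width: 0.0639
gripper_force: 20.0
```

Call:
{"fn": "move_arm", "kwargs": {"increments": [{"dx":0,"dy":0,"dz":-0.02,"twist":0,"jaw":-1},{"dx":0,"dy":0,"dz":-0.03,"twist":0,"jaw":-1},{"dx":0,"dy":0,"dz":-0.03,"twist":0,"jaw":-1},{"dx":0,"dy":0,"dz":-0.02,"twist":-0.06,"jaw":-1},{"dx":0,"dy":0,"dz":0,"twist":-0.06,"jaw":-1},{"dx":0,"dy":0,"dz":0,"twist":0,"jaw":-1},{"dx":0,"dy":0,"dz":0,"twist":0,"jaw":-1}]}}

```text
t: 4.05
eef_pos: [0.4617, 0.1725, 0.1723]
ee_rot: [-3.141, 0.0, 0.028]
force: [-0.7, -0.9, -2.4]
width: 0.0642
gripper_force: 20.0
```

```bash
python3 g.py .598 .347 .085 .03; python3 -c "
from h import *
cv2.imwrite('pics/b.png',cv2.resize(arm.grab_frame('side')[80:320,140:440],None,fx=2.5,fy=2.5))"
```

```text
yaw 0.028 dx 0.1411 dy -0.1706
yaw 0.030 dx 0.1415 dy -0.1703
dz 0.0873 twist -0.0020 [0.4617 0.1725 0.1723] w 0.0642 t 4.05 q6 0.84
```

View pics/b.png

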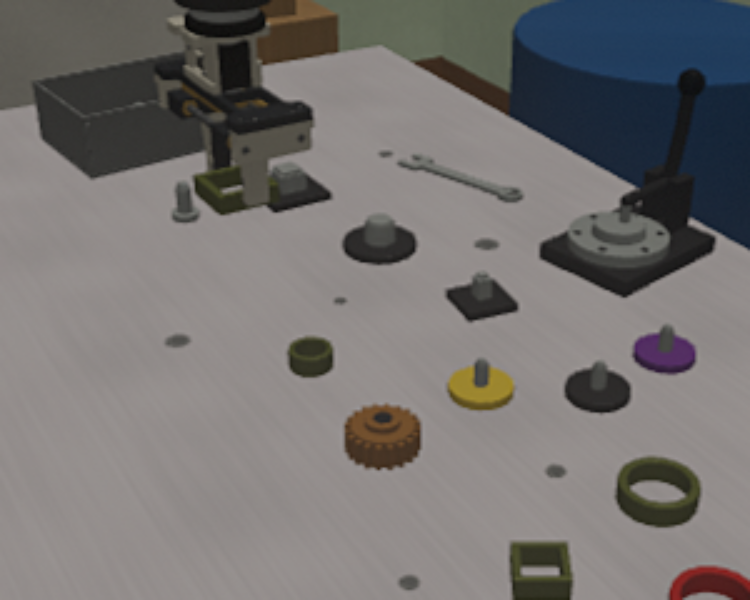

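The large square collar is held level (width 64 mm). Carrying it to its stand.

Call:
{"fn": "move_arm", "kwargs": {"increments": [{"dx":0.0235,"dy":-0.0284,"dz":0,"twist":0,"jaw":-1},{"dx":0.0235,"dy":-0.0284,"dz":0,"twist":0,"jaw":-1},{"dx":0.0235,"dy":-0.0284,"dz":0,"twist":0,"jaw":-1},{"dx":0.0235,"dy":-0.0284,"dz":0,"twist":0,"jaw":-1},{"dx":0.0235,"dy":-0.0284,"dz":0,"twist":0,"jaw":-1},{"dx":0.0235,"dy":-0.0284,"dz":0,"twist":0,"jaw":-1},{"dx":0,"dy":0,"dz":0.015,"twist":0,"jaw":-1},{"dx":0,"dy":0,"dz":0.015,"twist":0,"jaw":-1},{"dx":0,"dy":0,"dz":0,"twist":0,"jaw":-1},{"dx":0,"dy":0,"dz":0,"twist":0,"jaw":-1}]}}

```text
t: 4.93
eef_pos: [0.597, 0.3465, 0.1398]
ee_rot: [3.138, 0.004, 0.029]
force: [0.7, 0.7, -1.1]
width: 0.0639
gripper_force: 20.0
```

```bash
python3 g.py .598 .347 .085 .03; python3 -c "
from h import *
f=arm.grab_frame('side');cv2.imwrite('pics/c.png',cv2.resize(f[110:190,190:310],None,fx=6,fy=6,interpolation=cv2.INTER_CUBIC))"
```

```text
yaw 0.029 dx 0.0010 dy -0.0004
yaw 0.030 dx 0.0010 dy -0.0004
dz 0.0548 twist -0.0010 [0.597  0.3465 0.1398] w 0.0639 t 4.93 q6 0.79
```

View pics/c.png

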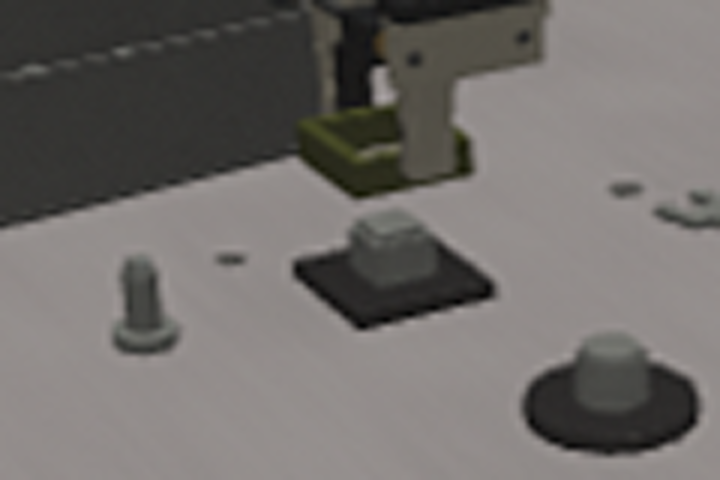

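The collar hangs centred above the square stub at crop (390,245) with its sides parallel. Lowering and releasing.

Call:
{"fn": "move_arm", "kwargs": {"increments": [{"dx":0,"dy":0,"dz":0.015,"twist":0,"jaw":-1},{"dx":0,"dy":0,"dz":0.015,"twist":0,"jaw":-1},{"dx":0,"dy":0,"dz":0.015,"twist":0,"jaw":-1},{"dx":0,"dy":0,"dz":0.01,"twist":0,"jaw":-1},{"dx":0,"dy":0,"dz":0,"twist":0,"jaw":-1},{"dx":0,"dy":0,"dz":0,"twist":0,"jaw":-1},{"dx":0,"dy":0,"dz":0,"twist":0,"jaw":-1}]}}

```text
t: 5.57
eef_pos: [0.5985, 0.3478, 0.0885]
ee_rot: [-3.141, -0.002, 0.03]
force: [-0.3, 0.3, -1.7]
width: 0.0639
gripper_force: 20.0
```

Call:
{"fn": "move_arm", "kwargs": {"increments": [{"dx":0,"dy":0,"dz":0.003,"twist":0,"jaw":-1},{"dx":0,"dy":0,"dz":0,"twist":0,"jaw":-1},{"dx":0,"dy":0,"dz":0,"twist":0,"jaw":1},{"dx":0,"dy":0,"dz":0,"twist":0,"jaw":1},{"dx":0,"dy":0,"dz":0,"twist":0,"jaw":1},{"dx":0,"dy":0,"dz":0,"twist":0,"jaw":1},{"dx":0,"dy":0,"dz":0,"twist":0,"jaw":1},{"dx":0,"dy":0,"dz":-0.03,"twist":0,"jaw":1},{"dx":0,"dy":0,"dz":-0.03,"twist":0,"jaw":1},{"dx":0,"dy":0,"dz":-0.03,"twist":0,"jaw":1},{"dx":0,"dy":0,"dz":0,"twist":0,"jaw":1},{"dx":0,"dy":0,"dz":0,"twist":0,"jaw":1}]}}

```text
t: 6.57
eef_pos: [0.5988, 0.3482, 0.1769]
ee_rot: [-3.138, -0.004, 0.03]
force: [-0.2, 0.3, -1.2]
width: 0.0877
gripper_force: 0.0
```

```bash
python3 g.py .450 -.005 .071 0
```

```text
yaw 0.030 dx -0.1594 dy 0.3485
yaw 0.000 dx -0.1488 dy 0.3532
dz 0.1059 twist 0.0304 [0.5988 0.3482 0.1769] w 0.0877 t 6.57 q6 0.79
```

Call:
{"fn": "move_arm", "kwargs": {"increments": [{"dx":0,"dy":0,"dz":0,"twist":0.03,"jaw":1},{"dx":-0.0149,"dy":0.0353,"dz":0,"twist":0,"jaw":1},{"dx":-0.0149,"dy":0.0353,"dz":0,"twist":0,"jaw":1},{"dx":-0.0149,"dy":0.0353,"dz":0,"twist":0,"jaw":1},{"dx":-0.0149,"dy":0.0353,"dz":0,"twist":0,"jaw":1},{"dx":-0.0149,"dy":0.0353,"dz":0,"twist":0,"jaw":1},{"dx":-0.0149,"dy":0.0353,"dz":0,"twist":0,"jaw":1},{"dx":-0.0149,"dy":0.0353,"dz":0,"twist":0,"jaw":1},{"dx":-0.0149,"dy":0.0353,"dz":0,"twist":0,"jaw":1},{"dx":-0.0149,"dy":0.0353,"dz":0,"twist":0,"jaw":1},{"dx":-0.0149,"dy":0.0353,"dz":0,"twist":0,"jaw":1},{"dx":0,"dy":0,"dz":0,"twist":0,"jaw":1}]}}

```text
t: 7.57
eef_pos: [0.4446, -0.0101, 0.1731]
ee_rot: [3.141, 0.004, -0.003]
force: [-1.0, -0.8, -0.1]
width: 0.0877
gripper_force: 0.0
```

```bash
python3 g.py .450 -.005 .071 0;python3 -c "
from h import *
f=arm.grab_frame('side');cv2.imwrite('pics/d.png',cv2.resize(f[110:260,180:330],None,fx=4,fy=4,interpolation=cv2.INTER_CUBIC))"
```

```text
yaw -0.003 dx 0.0054 dy -0.0051
yaw 0.000 dx 0.0054 dy -0.0051
dz 0.1021 twist -0.0033 [ 0.4446 -0.0101  0.1731] w 0.0877 t 7.57 q6 1.15
```

View pics/d.png

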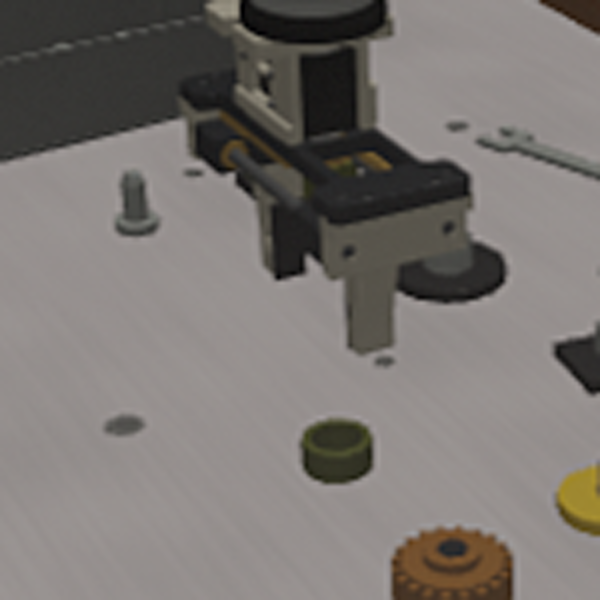

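The gripper is above the small round collar at crop (337,450), with the gear and pin undisturbed. I'll descend partway and recheck.

Call:
{"fn": "move_arm", "kwargs": {"increments": [{"dx":0,"dy":0,"dz":0.03,"twist":0,"jaw":1},{"dx":0,"dy":0,"dz":0.03,"twist":0,"jaw":1},{"dx":0,"dy":0,"dz":0,"twist":0,"jaw":1},{"dx":0,"dy":0,"dz":0,"twist":0,"jaw":1},{"dx":0,"dy":0,"dz":0,"twist":0,"jaw":1}]}}

```text
t: 8.03
eef_pos: [0.4496, -0.0051, 0.1148]
ee_rot: [3.141, 0.0, 0.001]
force: [-0.3, 0.8, 0.6]
width: 0.0876
gripper_force: 0.0
```

Call:
{"fn": "move_arm", "kwargs": {"increments": [{"dx":0,"dy":0,"dz":0.024,"twist":0,"jaw":1},{"dx":0,"dy":0,"dz":0.02,"twist":0,"jaw":1},{"dx":0,"dy":0,"dz":0,"twist":0,"jaw":1},{"dx":0,"dy":0,"dz":0,"twist":0,"jaw":-1},{"dx":0,"dy":0,"dz":0,"twist":0,"jaw":-1},{"dx":0,"dy":0,"dz":0,"twist":0,"jaw":-1},{"dx":0,"dy":0,"dz":0,"twist":0,"jaw":-1},{"dx":0,"dy":0,"dz":0,"twist":0,"jaw":-1},{"dx":0,"dy":0,"dz":0,"twist":0,"jaw":-1},{"dx":0,"dy":0,"dz":0,"twist":0,"jaw":-1},{"dx":0,"dy":0,"dz":0,"twist":0,"jaw":-1}], "force": 15}}

```text
t: 8.95
eef_pos: [0.4491, -0.0056, 0.0704]
ee_rot: [-3.141, -0.0, 0.0]
force: [-1.4, 0.6, 4.7]
width: 0.0411
gripper_force: 15.0
```

Call:
{"fn": "move_arm", "kwargs": {"increments": [{"dx":0,"dy":0,"dz":-0.02,"twist":0,"jaw":-1},{"dx":0,"dy":0,"dz":-0.03,"twist":0,"jaw":-1},{"dx":0,"dy":0,"dz":-0.03,"twist":0,"jaw":-1},{"dx":0.0335,"dy":0.0245,"dz":0,"twist":0,"jaw":-1},{"dx":0,"dy":0,"dz":0,"twist":0,"jaw":-1},{"dx":0,"dy":0,"dz":0,"twist":0,"jaw":-1}]}}

```text
t: 9.45
eef_pos: [0.4833, -0.0308, 0.1506]
ee_rot: [-3.141, -0.001, -0.002]
force: [-0.8, -0.6, -1.6]
width: 0.0408
gripper_force: 15.0
```

```bash
python3 g.py .651 -.180 .082 0
```

```text
yaw -0.002 dx 0.1680 dy 0.1489
yaw 0.000 dx 0.1677 dy 0.1492
dz 0.0686 twist -0.0020 [ 0.4833 -0.0308  0.1506] w 0.0408 t 9.45 q6 1.23
```

Call:
{"fn": "move_arm", "kwargs": {"increments": [{"dx":0.028,"dy":0.0249,"dz":0,"twist":0,"jaw":-1},{"dx":0.028,"dy":0.0249,"dz":0,"twist":0,"jaw":-1},{"dx":0.028,"dy":0.0249,"dz":0,"twist":0,"jaw":-1},{"dx":0.028,"dy":0.0249,"dz":0,"twist":0,"jaw":-1},{"dx":0.028,"dy":0.0249,"dz":0,"twist":0,"jaw":-1},{"dx":0.028,"dy":0.0249,"dz":0,"twist":0,"jaw":-1},{"dx":0,"dy":0,"dz":0.012,"twist":0,"jaw":-1},{"dx":0,"dy":0,"dz":0,"twist":0,"jaw":-1},{"dx":0,"dy":0,"dz":0,"twist":0,"jaw":-1},{"dx":0,"dy":0,"dz":0,"twist":0,"jaw":-1},{"dx":0,"dy":0,"dz":0,"twist":0,"jaw":-1}]}}

```text
t: 10.37
eef_pos: [0.6501, -0.1786, 0.1386]
ee_rot: [3.142, 0.0, 0.001]
force: [-0.1, 0.1, -0.8]
width: 0.0406
gripper_force: 15.0
```

```bash
python3 g.py .651 -.180 .082 0;python3 -c "
from h import *
f=arm.grab_frame('side');cv2.imwrite('pics/e.png',cv2.resize(f[110:260,260:450],None,fx=4,fy=4,interpolation=cv2.INTER_CUBIC))"
```

```text
yaw 0.001 dx 0.0009 dy 0.0014
yaw 0.000 dx 0.0009 dy 0.0014
dz 0.0566 twist 0.0013 [ 0.6501 -0.1786  0.1386] w 0.0406 t 10.37 q6 1.55
```

View pics/e.png

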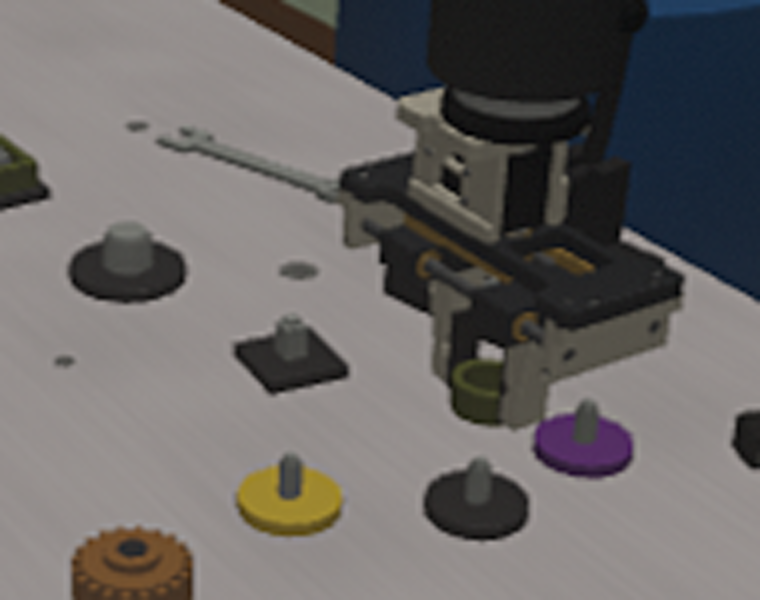

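The ring is level and held straight above the dark stand at crop (478,500). Lowering and releasing.

Call:
{"fn": "move_arm", "kwargs": {"increments": [{"dx":0.001,"dy":0.001,"dz":0.015,"twist":0,"jaw":-1},{"dx":0,"dy":0,"dz":0.015,"twist":0,"jaw":-1},{"dx":0,"dy":0,"dz":0.015,"twist":0,"jaw":-1},{"dx":0,"dy":0,"dz":0.012,"twist":0,"jaw":-1},{"dx":0,"dy":0,"dz":0,"twist":0,"jaw":-1},{"dx":0,"dy":0,"dz":0,"twist":0,"jaw":-1},{"dx":0,"dy":0,"dz":0,"twist":0,"jaw":-1},{"dx":0,"dy":0,"dz":0,"twist":0,"jaw":-1}]}}

```text
t: 11.08
eef_pos: [0.6519, -0.1804, 0.0821]
ee_rot: [3.142, -0.001, 0.0]
force: [1.4, 0.2, -0.9]
width: 0.0407
gripper_force: 15.0
```

Call:
{"fn": "move_arm", "kwargs": {"increments": [{"dx":0,"dy":0,"dz":0.001,"twist":0,"jaw":-1},{"dx":0,"dy":0,"dz":0,"twist":0,"jaw":1},{"dx":0,"dy":0,"dz":0,"twist":0,"jaw":1},{"dx":0,"dy":0,"dz":0,"twist":0,"jaw":1},{"dx":0,"dy":0,"dz":0,"twist":0,"jaw":1},{"dx":0,"dy":0,"dz":0,"twist":0,"jaw":1},{"dx":0,"dy":0,"dz":0,"twist":0,"jaw":1},{"dx":0,"dy":0,"dz":-0.02,"twist":0,"jaw":1},{"dx":0,"dy":0,"dz":-0.025,"twist":0,"jaw":1},{"dx":0,"dy":0,"dz":-0.025,"twist":0,"jaw":1}]}}

```text
t: 11.92
eef_pos: [0.651, -0.1805, 0.1502]
ee_rot: [3.142, 0.002, 0.0]
force: [0.9, 0.3, -0.9]
width: 0.0873
gripper_force: 0.0
```

Call:
{"fn": "move_arm", "kwargs": {"increments": [{"dx":-0.0133,"dy":0.036,"dz":0,"twist":0,"jaw":1},{"dx":-0.0133,"dy":0.036,"dz":0,"twist":0,"jaw":1},{"dx":-0.0133,"dy":0.036,"dz":0,"twist":0,"jaw":1},{"dx":-0.0133,"dy":0.036,"dz":0,"twist":0,"jaw":1},{"dx":0,"dy":0,"dz":0.02,"twist":0,"jaw":1},{"dx":0,"dy":0,"dz":0.01,"twist":0,"jaw":1},{"dx":0,"dy":0,"dz":0,"twist":0,"jaw":1},{"dx":0,"dy":0,"dz":0,"twist":0,"jaw":1},{"dx":0,"dy":0,"dz":0,"twist":0,"jaw":1}]}}

```text
t: 12.67
eef_pos: [0.5991, -0.3237, 0.1206]
ee_rot: [3.141, -0.0, 0.002]
force: [1.1, -0.5, -0.5]
width: 0.0876
gripper_force: 0.0
```

```bash
python3 g.py .598 -.324 .071 0
```

```text
yaw 0.002 dx -0.0012 dy 0.0003
yaw 0.000 dx -0.0011 dy 0.0003
dz 0.0496 twist 0.0019 [ 0.5991 -0.3237  0.1206] w 0.0876 t 12.67 q6 1.78
```

Call:
{"fn": "move_arm", "kwargs": {"increments": [{"dx":-0.001,"dy":0,"dz":0.025,"twist":0,"jaw":1},{"dx":0,"dy":0,"dz":0.024,"twist":0,"jaw":1},{"dx":0,"dy":0,"dz":0,"twist":0,"jaw":1},{"dx":0,"dy":0,"dz":0,"twist":0,"jaw":-1},{"dx":0,"dy":0,"dz":0,"twist":0,"jaw":-1},{"dx":0,"dy":0,"dz":0,"twist":0,"jaw":-1},{"dx":0,"dy":0,"dz":0,"twist":0,"jaw":-1},{"dx":0,"dy":0,"dz":0,"twist":0,"jaw":-1},{"dx":0,"dy":0,"dz":0,"twist":0,"jaw":-1}], "force": 20}}

```text
t: 13.42
eef_pos: [0.5984, -0.3244, 0.073]
ee_rot: [3.141, -0.003, 0.001]
force: [-0.0, 2.9, 6.2]
width: 0.0653
gripper_force: 19.8
```

Call:
{"fn": "move_arm", "kwargs": {"increments": [{"dx":0,"dy":0,"dz":-0.02,"twist":0,"jaw":-1},{"dx":0,"dy":0,"dz":-0.03,"twist":0,"jaw":-1},{"dx":0,"dy":0,"dz":-0.03,"twist":0,"jaw":-1},{"dx":0,"dy":0,"dz":-0.02,"twist":0,"jaw":-1},{"dx":0,"dy":0,"dz":0,"twist":0,"jaw":-1},{"dx":0,"dy":0,"dz":0,"twist":0,"jaw":-1}]}}

```text
t: 13.92
eef_pos: [0.5977, -0.3247, 0.1729]
ee_rot: [3.141, -0.003, -0.0]
force: [-0.0, 0.8, -2.3]
width: 0.0649
gripper_force: 19.8
```

```bash
python3 g.py .624 .172 .082 0
```

```text
yaw -0.000 dx 0.0262 dy -0.4967
yaw 0.000 dx 0.0263 dy -0.4967
dz 0.0909 twist -0.0001 [ 0.5977 -0.3247  0.1729] w 0.0649 t 13.92 q6 1.78
```

Call:
{"fn": "move_arm", "kwargs": {"increments": [{"dx":0.002,"dy":-0.0382,"dz":0,"twist":0,"jaw":-1},{"dx":0.002,"dy":-0.0382,"dz":0,"twist":0,"jaw":-1},{"dx":0.002,"dy":-0.0382,"dz":0,"twist":0,"jaw":-1},{"dx":0.002,"dy":-0.0382,"dz":0,"twist":0,"jaw":-1},{"dx":0.002,"dy":-0.0382,"dz":0,"twist":0,"jaw":-1},{"dx":0.002,"dy":-0.0382,"dz":0,"twist":0,"jaw":-1},{"dx":0.002,"dy":-0.0382,"dz":0,"twist":0,"jaw":-1},{"dx":0.002,"dy":-0.0382,"dz":0,"twist":0,"jaw":-1},{"dx":0.002,"dy":-0.0382,"dz":0,"twist":0,"jaw":-1},{"dx":0.002,"dy":-0.0382,"dz":0,"twist":0,"jaw":-1},{"dx":0.002,"dy":-0.0382,"dz":0,"twist":0,"jaw":-1},{"dx":0.002,"dy":-0.0382,"dz":0,"twist":0,"jaw":-1}]}}

```text
t: 14.92
eef_pos: [0.6201, 0.1354, 0.1696]
ee_rot: [3.141, 0.002, -0.0]
force: [1.0, 0.1, -2.5]
width: 0.065
gripper_force: 19.8
```

Call:
{"fn": "move_arm", "kwargs": {"increments": [{"dx":0.002,"dy":-0.0382,"dz":0,"twist":0,"jaw":-1},{"dx":0,"dy":0,"dz":0.02,"twist":0,"jaw":-1},{"dx":0,"dy":0,"dz":0.015,"twist":0,"jaw":-1},{"dx":0,"dy":0,"dz":0,"twist":0,"jaw":-1},{"dx":0,"dy":0,"dz":0,"twist":0,"jaw":-1},{"dx":0,"dy":0,"dz":0,"twist":0,"jaw":-1}]}}

```text
t: 15.42
eef_pos: [0.6233, 0.1716, 0.1362]
ee_rot: [3.141, 0.0, -0.0]
force: [0.1, -0.0, -1.4]
width: 0.0651
gripper_force: 19.8
```

```bash
python3 g.py .624 .172 .082 0;python3 -c "
from h import *
f=arm.grab_frame('side');cv2.imwrite('pics/f.png',cv2.resize(f[90:250,200:410],None,fx=3.7,fy=3.7,interpolation=cv2.INTER_CUBIC))"
```

```text
yaw -0.000 dx 0.0007 dy -0.0004
yaw 0.000 dx 0.0007 dy -0.0004
dz 0.0542 twist -0.0001 [0.6233 0.1716 0.1362] w 0.0651 t 15.42 q6 1.0
```

View pics/f.png

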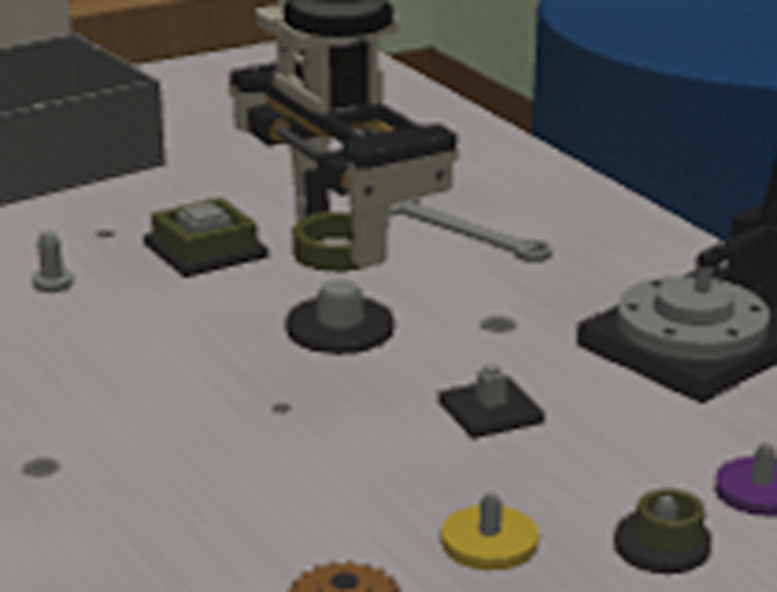

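The large square collar (crop 205,230) and the small round collar (665,520) both lie flat on their stands. The large ring is centred above its stub at crop (340,315). Lowering it.

Call:
{"fn": "move_arm", "kwargs": {"increments": [{"dx":0,"dy":0,"dz":0.018,"twist":0,"jaw":-1},{"dx":0,"dy":0,"dz":0.018,"twist":0,"jaw":-1},{"dx":0,"dy":0,"dz":0.016,"twist":0,"jaw":-1},{"dx":0,"dy":0,"dz":0,"twist":0,"jaw":-1},{"dx":0,"dy":0,"dz":0,"twist":0,"jaw":-1},{"dx":0,"dy":0,"dz":0,"twist":0,"jaw":-1}]}}

```text
t: 15.97
eef_pos: [0.6238, 0.1719, 0.0855]
ee_rot: [-3.141, -0.001, -0.0]
force: [1.4, -0.1, -1.2]
width: 0.0649
gripper_force: 20.0
```

Call:
{"fn": "move_arm", "kwargs": {"increments": [{"dx":0,"dy":0,"dz":0.001,"twist":0,"jaw":-1},{"dx":0,"dy":0,"dz":0,"twist":0,"jaw":1},{"dx":0,"dy":0,"dz":0,"twist":0,"jaw":1},{"dx":0,"dy":0,"dz":0,"twist":0,"jaw":1},{"dx":0,"dy":0,"dz":0,"twist":0,"jaw":1},{"dx":0,"dy":0,"dz":0,"twist":0,"jaw":1},{"dx":0,"dy":0,"dz":-0.03,"twist":0,"jaw":1},{"dx":0,"dy":0,"dz":-0.03,"twist":0,"jaw":1},{"dx":0,"dy":0,"dz":-0.03,"twist":0,"jaw":1},{"dx":0,"dy":0,"dz":0,"twist":0,"jaw":1}]}}

```text
t: 16.8
eef_pos: [0.6262, 0.1733, 0.18]
ee_rot: [-3.138, -0.009, 0.002]
force: [1.8, 0.2, 0.2]
width: 0.0879
gripper_force: 0.0
```

```bash
python3 g.py .464 -.349 .071 -.536
```

```text
yaw 0.002 dx -0.1629 dy 0.5220
yaw -0.536 dx 0.1273 dy 0.5319
dz 0.1090 twist 0.5375 [0.6262 0.1733 0.18  ] w 0.0879 t 16.8 q6 1.0
```

Call:
{"fn": "move_arm", "kwargs": {"increments": [{"dx":-0.0114,"dy":0.0372,"dz":0,"twist":0,"jaw":1},{"dx":-0.0114,"dy":0.0372,"dz":0,"twist":0,"jaw":1},{"dx":-0.0114,"dy":0.0372,"dz":0,"twist":0,"jaw":1},{"dx":-0.0114,"dy":0.0372,"dz":0,"twist":0,"jaw":1},{"dx":-0.0114,"dy":0.0372,"dz":0,"twist":0,"jaw":1},{"dx":-0.0114,"dy":0.0372,"dz":0,"twist":0,"jaw":1},{"dx":-0.0114,"dy":0.0372,"dz":0,"twist":0,"jaw":1},{"dx":-0.0114,"dy":0.0372,"dz":0,"twist":0,"jaw":1},{"dx":-0.0114,"dy":0.0372,"dz":0,"twist":0,"jaw":1},{"dx":-0.0114,"dy":0.0372,"dz":0,"twist":0,"jaw":1},{"dx":-0.0114,"dy":0.0372,"dz":0,"twist":0,"jaw":1},{"dx":-0.0114,"dy":0.0372,"dz":0,"twist":0,"jaw":1}]}}

```text
t: 17.8
eef_pos: [0.4857, -0.276, 0.1734]
ee_rot: [3.141, -0.001, 0.001]
force: [0.8, -0.4, -0.4]
width: 0.0877
gripper_force: 0.0
```

Call:
{"fn": "move_arm", "kwargs": {"increments": [{"dx":-0.0114,"dy":0.0372,"dz":0,"twist":0,"jaw":1},{"dx":-0.0114,"dy":0.0372,"dz":0,"twist":0,"jaw":1},{"dx":0,"dy":0,"dz":0.01,"twist":0.107,"jaw":1},{"dx":0,"dy":0,"dz":0.01,"twist":0.107,"jaw":1},{"dx":0,"dy":0,"dz":0.01,"twist":0.107,"jaw":1},{"dx":0,"dy":0,"dz":0.01,"twist":0.107,"jaw":1},{"dx":0,"dy":0,"dz":0.01,"twist":0.108,"jaw":1},{"dx":0,"dy":0,"dz":0,"twist":0,"jaw":1},{"dx":0,"dy":0,"dz":0,"twist":0,"jaw":1},{"dx":0,"dy":0,"dz":0,"twist":0,"jaw":1}]}}

```text
t: 18.63
eef_pos: [0.464, -0.3489, 0.1237]
ee_rot: [3.141, -0.001, -0.532]
force: [-1.2, 0.7, -0.0]
width: 0.0873
gripper_force: 0.0
```

```bash
python3 g.py .464 -.349 .071 -.536;python3 -c "
from h import *
f=arm.grab_frame('side');cv2.imwrite('pics/g.png',cv2.resize(f[120:360,210:510],None,fx=2.5,fy=2.5,interpolation=cv2.INTER_CUBIC))"
```

```text
yaw -0.532 dx 0.0000 dy 0.0001
yaw -0.536 dx 0.0000 dy 0.0001
dz 0.0527 twist 0.0041 [ 0.464  -0.3489  0.1237] w 0.0873 t 18.63 q6 1.35
```

View pics/g.png

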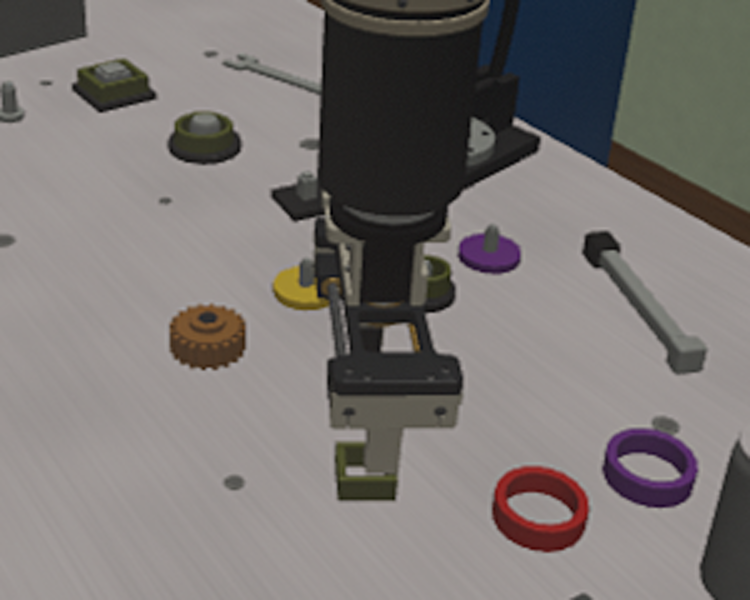

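The large round collar (crop 205,135) is seated. The gripper is aligned over the small square collar (367,470). Gripping it.

Call:
{"fn": "move_arm", "kwargs": {"increments": [{"dx":0,"dy":0,"dz":0.026,"twist":0,"jaw":1},{"dx":0,"dy":0,"dz":0.026,"twist":0,"jaw":1},{"dx":0,"dy":0,"dz":0,"twist":0,"jaw":1},{"dx":0,"dy":0,"dz":0,"twist":0,"jaw":-1},{"dx":0,"dy":0,"dz":0,"twist":0,"jaw":-1},{"dx":0,"dy":0,"dz":0,"twist":0,"jaw":-1},{"dx":0,"dy":0,"dz":0,"twist":0,"jaw":-1},{"dx":0,"dy":0,"dz":0,"twist":0,"jaw":-1},{"dx":0,"dy":0,"dz":0,"twist":0,"jaw":-1},{"dx":0,"dy":0,"dz":0,"twist":0,"jaw":-1},{"dx":0,"dy":0,"dz":0,"twist":0,"jaw":-1}], "force": 18}}

```text
t: 19.6
eef_pos: [0.4638, -0.3488, 0.0715]
ee_rot: [-3.142, -0.0, -0.536]
force: [-0.9, 1.7, 3.1]
width: 0.0416
gripper_force: 18.0
```

Call:
{"fn": "move_arm", "kwargs": {"increments": [{"dx":0,"dy":0,"dz":-0.02,"twist":0,"jaw":-1},{"dx":0,"dy":0,"dz":-0.03,"twist":-0.1,"jaw":-1},{"dx":0,"dy":0,"dz":-0.03,"twist":-0.1,"jaw":-1},{"dx":0,"dy":0,"dz":-0.02,"twist":-0.1,"jaw":-1},{"dx":0,"dy":0,"dz":0,"twist":-0.106,"jaw":-1},{"dx":0,"dy":0,"dz":0,"twist":0,"jaw":-1},{"dx":0,"dy":0,"dz":0,"twist":0,"jaw":-1}]}}

```text
t: 20.18
eef_pos: [0.4634, -0.3485, 0.1709]
ee_rot: [-3.141, 0.0, -0.133]
force: [-0.3, 0.1, -1.2]
width: 0.0417
gripper_force: 18.0
```

```bash
python3 g.py .651 .011 .082 -.13
```

```text
yaw -0.133 dx 0.1382 dy -0.3813
yaw -0.130 dx 0.1395 dy -0.3808
dz 0.0889 twist -0.0033 [ 0.4634 -0.3485  0.1709] w 0.0417 t 20.18 q6 1.75
```

Call:
{"fn": "move_arm", "kwargs": {"increments": [{"dx":0.0127,"dy":-0.0346,"dz":0,"twist":0,"jaw":-1},{"dx":0.0127,"dy":-0.0346,"dz":0,"twist":0,"jaw":-1},{"dx":0.0127,"dy":-0.0346,"dz":0,"twist":0,"jaw":-1},{"dx":0.0127,"dy":-0.0346,"dz":0,"twist":0,"jaw":-1},{"dx":0.0127,"dy":-0.0346,"dz":0,"twist":0,"jaw":-1},{"dx":0.0127,"dy":-0.0346,"dz":0,"twist":0,"jaw":-1},{"dx":0.0127,"dy":-0.0346,"dz":0,"twist":0,"jaw":-1},{"dx":0.0127,"dy":-0.0346,"dz":0,"twist":0,"jaw":-1},{"dx":0.0127,"dy":-0.0346,"dz":0,"twist":0,"jaw":-1},{"dx":0.0127,"dy":-0.0346,"dz":0,"twist":0,"jaw":-1},{"dx":0.0127,"dy":-0.0346,"dz":0,"twist":0,"jaw":-1}]}}

```text
t: 21.1
eef_pos: [0.6514, 0.0122, 0.1696]
ee_rot: [3.141, 0.003, -0.134]
force: [0.5, 0.3, -1.1]
width: 0.0419
gripper_force: 18.0
```

Call:
{"fn": "move_arm", "kwargs": {"increments": [{"dx":0,"dy":0,"dz":0.02,"twist":0,"jaw":-1},{"dx":0,"dy":0,"dz":0.015,"twist":0,"jaw":-1},{"dx":0,"dy":0,"dz":0,"twist":0,"jaw":-1},{"dx":0,"dy":0,"dz":0,"twist":0,"jaw":-1},{"dx":0,"dy":0,"dz":0,"twist":0,"jaw":-1}]}}

```text
t: 21.52
eef_pos: [0.6515, 0.0102, 0.1362]
ee_rot: [3.141, 0.001, -0.131]
force: [0.3, -0.6, -1.1]
width: 0.0418
gripper_force: 18.0
```

```bash
python3 g.py .651 .011 .082 -.13;python3 -c "
from h import *
f=arm.grab_frame('side');cv2.imwrite('pics/i.png',cv2.resize(f[100:260,230:440],None,fx=3.7,fy=3.7,interpolation=cv2.INTER_CUBIC))"
```

```text
yaw -0.131 dx -0.0006 dy -0.0007
yaw -0.130 dx -0.0006 dy -0.0007
dz 0.0542 twist -0.0014 [0.6515 0.0102 0.1362] w 0.0418 t 21.52 q6 1.12
```

View pics/i.png

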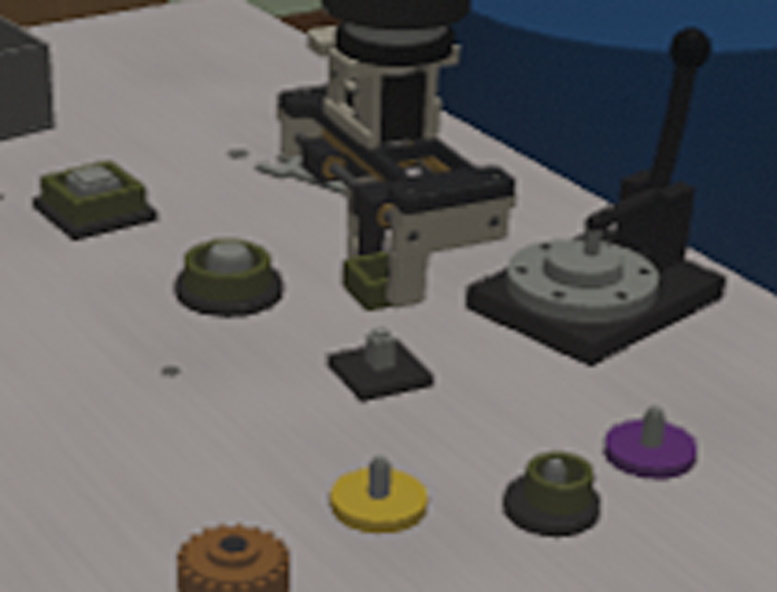

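The small square collar is above its stub at crop (380,350) and parallel to the base, and the other three are seated. Lowering and releasing.

Call:
{"fn": "move_arm", "kwargs": {"increments": [{"dx":0,"dy":0,"dz":0.018,"twist":0,"jaw":-1},{"dx":0,"dy":0,"dz":0.018,"twist":0,"jaw":-1},{"dx":0,"dy":0,"dz":0.017,"twist":0,"jaw":-1},{"dx":0,"dy":0,"dz":0,"twist":0,"jaw":-1},{"dx":0,"dy":0,"dz":0,"twist":0,"jaw":-1},{"dx":0,"dy":0,"dz":0,"twist":0,"jaw":-1},{"dx":0,"dy":0,"dz":0,"twist":0,"jaw":-1}]}}

```text
t: 22.15
eef_pos: [0.6521, 0.0105, 0.0846]
ee_rot: [-3.141, -0.002, -0.13]
force: [0.2, -0.3, -1.8]
width: 0.0423
gripper_force: 18.0
```

Call:
{"fn": "move_arm", "kwargs": {"increments": [{"dx":0,"dy":0,"dz":0.001,"twist":0,"jaw":-1},{"dx":0,"dy":0,"dz":0,"twist":0,"jaw":1},{"dx":0,"dy":0,"dz":0,"twist":0,"jaw":1},{"dx":0,"dy":0,"dz":0,"twist":0,"jaw":1},{"dx":0,"dy":0,"dz":0,"twist":0,"jaw":1},{"dx":0,"dy":0,"dz":0,"twist":0,"jaw":1},{"dx":0,"dy":0,"dz":-0.03,"twist":0,"jaw":1},{"dx":0,"dy":0,"dz":-0.03,"twist":0,"jaw":1},{"dx":0,"dy":0,"dz":-0.035,"twist":0,"jaw":1},{"dx":0,"dy":0,"dz":-0.035,"twist":0,"jaw":1},{"dx":0,"dy":0,"dz":0,"twist":0,"jaw":1},{"dx":0,"dy":0,"dz":0,"twist":0,"jaw":1}]}}

```text
t: 23.15
eef_pos: [0.6527, 0.0109, 0.2151]
ee_rot: [-3.139, -0.005, -0.13]
force: [-0.2, 0.3, -0.6]
width: 0.0878
gripper_force: 0.0
```

Call:
{"fn": "move_arm", "kwargs": {"increments": [{"dx":-0.035,"dy":0,"dz":-0.02,"twist":0,"jaw":1},{"dx":-0.035,"dy":0,"dz":-0.02,"twist":0,"jaw":1},{"dx":-0.035,"dy":0,"dz":-0.02,"twist":0,"jaw":1},{"dx":-0.035,"dy":0,"dz":0,"twist":0,"jaw":1},{"dx":-0.035,"dy":0,"dz":0,"twist":0,"jaw":1},{"dx":0,"dy":0,"dz":0,"twist":0,"jaw":1},{"dx":0,"dy":0,"dz":0,"twist":0,"jaw":1},{"dx":0,"dy":0,"dz":0,"twist":0,"jaw":1}]}}

```text
t: 23.82
eef_pos: [0.4779, 0.0333, 0.2719]
ee_rot: [3.142, -0.0, -0.129]
force: [-0.2, 0.5, 0.3]
width: 0.0874
gripper_force: 0.0
```

```bash
python3 -c "
from h import *
cv2.imwrite('pics/j.png',cv2.resize(arm.grab_frame('top')[120:280,100:380],None,fx=2.8,fy=2.8,interpolation=cv2.INTER_CUBIC))
f=arm.grab_frame('side');cv2.imwrite('pics/k.png',cv2.resize(f[120:280,190:430],None,fx=3.3,fy=3.3,interpolation=cv2.INTER_CUBIC))"
```

```text
(no output)
```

View pics/k.png

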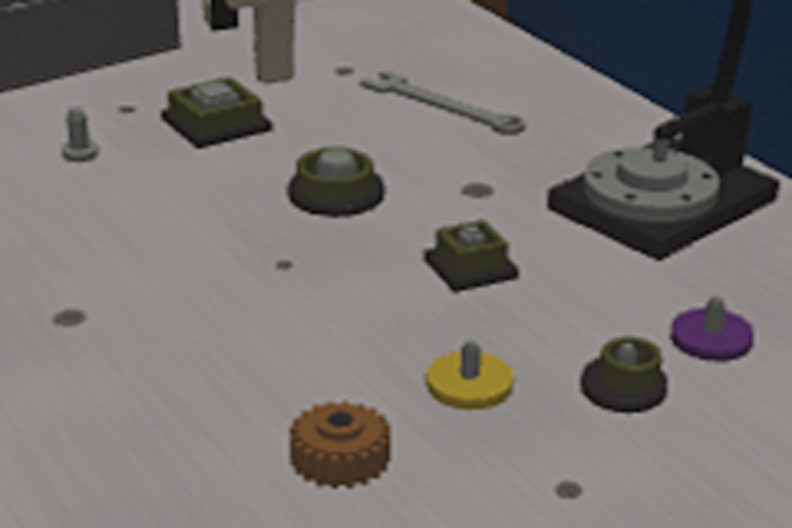

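View pics/j.png

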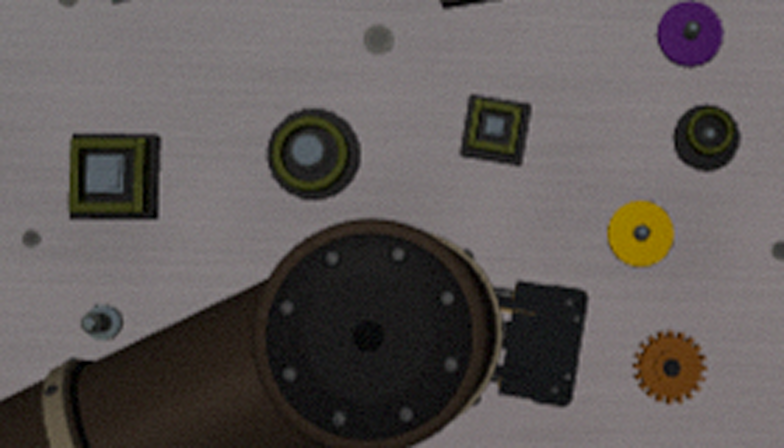

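All four collars lie flat round their own stubs. The gear (671,368) and pin (102,321) are where they started, and the arm is clear. Handing in.

```bash
python3 -c "
from station import arm
print(arm.job_done())"
```

```text
the job is handed in; nothing more can be done
None
```

The job is handed in: in the final pictures all four olive collars lie flat on the bases of their own stubs and the worm gear and locating pin look undisturbed; the hand-in returned no verdict.

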